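Gauge the empty bore of the cylinder puzzle

ROBOT

A 7-joint arm with a two-finger parallel gripper is mounted at the origin on the work surface. World frame = base frame: x ahead of the robot, y to its left, z up, the work surface at z = 0. Lengths are in m, angles in rad, forces in N, time in s.
With the tool pointing down it reaches from about 0.35 to 0.9 m from the base axis. Payload 7.2 kg.
Tool frame: the origin (TCP) lies midway between the tips of the shut fingers; the grasp point (between the pads) lies 19 mm behind it (manip.hold_point_z is the distance from the TCP to the grasp point, in m); z points along the fingers, y is the line along which they close (so a half turn about z gives the same grasp; the last joint's range is limited). The gripper opens to 88 mm and grips with 3 to 60 N. Pads are 20 mm wide; open, the fingers measure 115 mm over their backs; the gripper's body (75 mm by 178 mm) begins 61 mm behind the grasp point.
Start: joints at [1.191, 0.411, -0.013, 1.596, 0.006, 1.134, -0.082], TCP at [0.192, -0.595, 0.223] pointing down, gripper open.
Joint ranges: [-2.95, 2.95], [-0.29, 1.99], [-1.47, 1.44], [0.14, 2.54], [-1.03, 4.17], [0.13, 1.85], [-2.86, 2.86]. Speed limits (rad/s): [2.39, 2.39, 3.01, 3.01, 3.14, 3.14, 3.14].

INTERFACE

Orientations are given as a unit quaternion [w, x, y, z].
In Python, from plant import manip gives the robot as it stands.
- The arm moves only by the tool drive_tool, never from a script. Its argument "targets" is a list of rows, each an object of numbers: "wx", "wy", "wz": the turn, a rotation vector about the tool's x, y, z in degrees; "x", "y", "z": the shift along the tool's x, y, z in cm; "claw": the opening in per cent of the stroke, from 0 (shut) to 100 (fully open). A call has 1 to 8 rows; each row is the pose to reach, as a shift and turn from the pose commanded when the call began, along the tool's axes at that moment; what a row does not reach only later rows make up. A row lasts 1/8 s, in which the tool goes at most 62.5 mm and 10.7 degrees, less where a joint would pass 70% of its speed; a pose out of reach is approached as far as the arm can. A call with a gripper value outside its range is refused whole. The fingers move at their own pace and stop on an object; "newtons" is the grip in N (left out, the last holds). Time passes only in rows, so rows that repeat a pose let the fingers close. It gives the time, the measured TCP pose, the force, the opening and the grip force at its end, in the units of the state.
- manip.get_obs(): the state, without advancing time (a new reading comes with each control period).
- manip.capture(name): name is "side" or "top" or "wrist"; returns the picture (384x512x3 uint8, blue, green, red); there is no depth.
- manip.calibration(name): a dict with "fovy" (degrees; the focal length in pixels is half the picture's height over the tangent of half this angle, whatever the lens; pixels are square), "cx", "cy" (the principal point, pixels), "distortion" ([k1, k2, p1, p2, k3] as OpenCV has them; the pictures are not rectified), "origin" and "attitude" of the camera in the world. Camera axes: x right, y up, looking along -z (the intrinsics and any distortion apply to the point x, -y, -z); pixel columns grow to the right and rows downward; lengths in m; the calibration is good to about 2 mm. A picture is of the moment at which its call begins: read the wrist's pose just before it. calibration takes no time and is no camera call; for the wrist camera it gives the pose at the moment of the call.
- manip.sign_off(): hands the job in; it is judged then, once.
The state is a dict: "clock": time; "qpos": joint angles; "joint_vel": joint speeds; "joint_torque": joint torques, N m; "position": TCP position; "tool_rot": TCP orientation; "contact_force": force on the tool from outside, world axes, zero at the start; "moment": the same for the moment, N m; "grip_width": opening from 0.0 (shut) to 1.0 (fully open); "finger_force": force on a finger pad.
Only numpy, scipy, OpenCV 4.12 (cv2) and the standard library are available. Lean on these libraries where they do the work, as an engineer would, in place of code of your own. Each camera call takes 0.05 s, during which the arm holds its last target. There are 200 camera calls.

TASK

One cylinder of the green puzzle on the turntable is lost and a new one is to be turned. Take the depth gauge out of its stand by the handle, lower its rod into the puzzle's empty bore and push it down through its stiff stop collar until the rod truly bottoms out; press it on the bottom with a clear but gentle push (never 25 N or more on the puzzle, its bottom is thin) for about a second. Then let go and leave the gauge standing there, rod on the bottom and collar down on the block, so that the depth can be read; do not disturb the small loose toys.

Things in the scene. Friction and masses are not known exactly. Their poses are not given: they have to be found in the camera images.
- gauge: The depth gauge's stop collar: a dark silicone disc, 40 mm across and 14 mm thick, through whose centre the gauge's rod runs. Origin: centre of the collar's underside; z points up along the rod towards the handle. At the start it rests on the top of the stand and the rod hangs through it. The gauge is loose and weighs about 90 g.
- gauge_rod (a joint): How far the rod's tip sticks out below the collar's underside, in m (14 to 26 mm at the start, can be pushed to 72 mm). The collar grips the rod and stays where left; it slides only under about 5 N. When the collar lands on something that is a first, false stop; pushing on slides the rod down through it at a steady 5 N.
- rod_tip (a point): Centre of the flat tip of the gauge's birch rod; z points up the rod. The rod is 16 mm thick, its lowest 5 mm tapering to 9 mm at the tip. From 90 to 134 mm above the tip it is a darker round handle, 22 mm thick, to be gripped about 115 mm above the tip.
- stand: Fixed birch block, 70 x 70 mm and 45 mm tall, with a 24 mm hole straight through its centre in which the rod hangs. Origin: centre of its underside, on the shelf board.
- puzzle: Green wooden block 75 mm (x) by 190 mm (y) by 70 mm tall, fixed on a birch disc (230 mm across) that turns stiffly (0.25 N m) about the vertical and stays where left. Origin: on that axis, at the block's underside, 30 mm above the board. Two knobbed cylinders fill its other holes (y = -62 and -5 mm), knobs 23 mm above the top face.
- bore (a point): Centre of the mouth of the empty blind bore, in the block's top face (100 mm above the board), 55 mm along the block's +y from its centre; z up. The bore is 19 mm wide, vertical, flat-bottomed and rigid; its depth is unknown, between 34 and 54 mm. Its bottom is the top of a 6 mm thick disc (bore_floor_c0, measured from its middle).
- spool: Loose wooden cylinder, 36 mm across, 30 mm tall, standing; a bystander. Origin: centre of its underside.
- brick: Loose wooden toy block 30 x 60 x 25 mm; a bystander. Origin: centre of its underside.
- beaker: Loose white plastic cup, 64 mm across, 55 mm tall; a bystander. Origin: centre of its underside.
- arch: Loose wooden toy arch 25 x 80 x 58 mm; a bystander. Origin: centre of its underside.
There are look-alikes about, which are no part of the job. Leave any yellow look-alike of the gauge alone.

How it is judged:
By the outcome, as a careful person would: the job done as asked, in the order asked, and still so for the second after the job is handed in, with the robot touching nothing.
It also fails if it takes over 53 s, if anything falls off the work surface, if the arm or the gripper's body presses on something with over 40 N, if the wrist force passes 120 N, or if a joint passes its speed limit or range.

## Working session

There is one attempt and no reset: what is moved stays moved. The work goes in short steps, Python scripts to look and compute and a tool call to move; the robot and the scene stay as the last step left them, time stands still between calls to the robot, and variables do not carry over. Pictures are saved under pics/ and viewed, at most 10 in all, crops included, and the job is handed in when it is done.

Besides the shell and the picture viewer there is one more tool, called after ">>>" by a JSON object that holds its "api" and its "payload", one argument or row to a line. drive_tool: Moves the arm, as the interface text tells. Its arguments: {"type":"object","properties":{"targets":{"type":"array","items":{"type":"object","properties":{"wx":{"type":"number"},"wy":{"type":"number"},"wz":{"type":"number"},"x":{"type":"number"},"y":{"type":"number"},"z":{"type":"number"},"claw":{"type":"number"}}}},"newtons":{"type":"number"}},"required":["targets"]}

```bash
mkdir -p pics; ls
cat > h.py <<'E'
import numpy as np,cv2
from plant import manip
from scipy.spatial.transform import Rotation as R
def rot(q): return R.from_quat([q[1],q[2],q[3],q[0]]).as_matrix()
def att(c):
    a=np.array(c['attitude'],float)
    return a if a.shape==(3,3) else rot(a)
def K(c):
    f=192/np.tan(np.radians(c['fovy'])/2)
    return np.array([[f,0,c['cx']],[0,f,c['cy']],[0,0,1]])
F=np.diag([1,-1,-1.])
def at(c,px,z):
    p=cv2.undistortPoints(np.array([[px]],float),K(c),np.array(c['distortion']))[0,0]
    d=att(c)@F@np.array([p[0],p[1],1]); o=np.array(c['origin'])
    return o+d*(z-o[2])/d[2]
def proj(c,P):
    P=np.atleast_2d(P); q=(P-np.array(c['origin']))@att(c)@F
    return cv2.projectPoints(q.reshape(-1,1,3),np.zeros(3),np.zeros(3),K(c),np.array(c['distortion']))[0].reshape(-1,2)
def tool(o,P):
    return rot(o['tool_rot']).T@(np.array(P)-np.array(o['position']))*100
E
python3 - <<'E'
from h import *
o=manip.get_obs();print(o)
a=manip.capture('top');s=manip.capture('side')
import json
for n in('top','side'):print(manip.calibration(n))
cv2.imwrite('pics/top.png',a);cv2.imwrite('pics/side.png',s)
E
```

```text
pics
{'clock': 0.0, 'qpos': array([ 1.19080938,  0.41187397, -0.01269627,  1.59699647,  0.0056301 ,
        1.13431788, -0.08219632]), 'joint_vel': array([ 0.00084353,  0.00043896, -0.00060648,  0.00083768, -0.00059821,
        0.00094833, -0.00076414]), 'joint_torque': array([-3.94535309e-04, -5.87950873e+01,  6.41210116e-01, -2.91076827e+01,
       -5.38371596e-02,  1.86734536e-02,  1.55658749e-04]), 'position': array([ 0.19151808, -0.59442146,  0.22184481]), 'tool_rot': array([-7.56132055e-04,  9.87870852e-01,  1.55275789e-01, -1.91740260e-04]), 'contact_force': array([-0.41053537, -0.45183155,  0.28779787]), 'moment': array([ 0.04450575,  0.00104223, -0.0091601 ]), 'finger_force': 0.0, 'grip_width': 1.0001415622830392}
{'fovy': 55.15104129402877, 'cx': 261.396474011948, 'cy': 189.1948265157559, 'distortion': array([-0.02088655,  0.        ,  0.        ,  0.        ,  0.        ]), 'origin': array([ 0.43334879, -0.01162463,  1.24872752]), 'attitude': array([-0.70149149, -0.04375467,  0.02548605,  0.7108767 ])}
{'fovy': 54.90532719319013, 'cx': 253.42991639041503, 'cy': 189.30913109279228, 'distortion': array([-0.02652396,  0.        ,  0.        ,  0.        ,  0.        ]), 'origin': array([0.3416327 , 0.64710394, 0.68150998]), 'attitude': array([-0.12577582, -0.06017552,  0.41223577,  0.90034494])}
```

View pics/top.png

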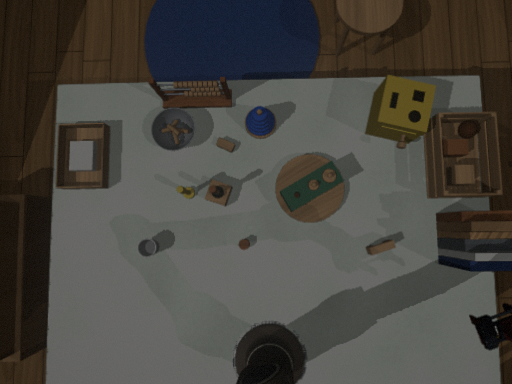

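View pics/side.png

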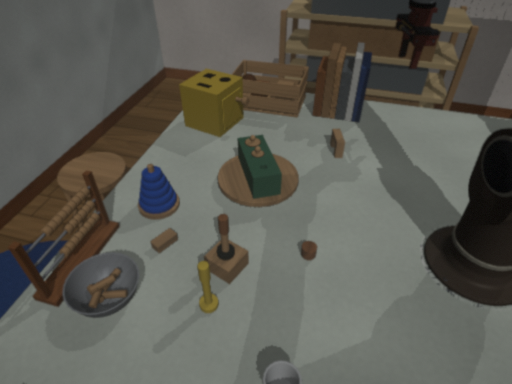

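The top view shows the green puzzle at (312,187) with its empty bore near (297,195). There are two gauge candidates. The dark-collared gauge is in the birch stand at (219,192), and the yellow look-alike at (186,191) has to be left alone. I'll confirm in one enlarged crop.

Run:
```python
from h import *
a=cv2.imread('pics/top.png');s=cv2.imread('pics/side.png')
r=lambda i,x,y,w,h,k:cv2.convertScaleAbs(cv2.resize(i[y:y+h,x:x+w],None,fx=k,fy=k,interpolation=cv2.INTER_CUBIC),alpha=1.7)
A=r(a,175,160,65,50,6);B=r(a,270,150,80,75,5)[:300,:400]
C=r(s,190,205,65,75,4);D=r(s,215,130,90,75,4)
o=np.zeros((600,800,3),np.uint8)
o[:300,:390]=A;o[:300,400:800]=B[:300];o[300:600,:260]=C;o[300:600,400:760]=D
cv2.imwrite('pics/crop.png',o)
c=manip.calibration('top')
print(at(c,(219,192),.045),at(c,(297,195),.1),at(c,(329,176),.12),at(c,(314,184),.12),at(c,(312,187),.03))
```

```text
[0.54462158 0.15884551 0.045     ] [ 0.52659135 -0.09377311  0.1       ] [ 0.58233715 -0.19212167  0.12      ] [ 0.55820483 -0.14533312  0.12      ] [ 0.55823051 -0.14910557  0.03      ]
```

View pics/crop.png

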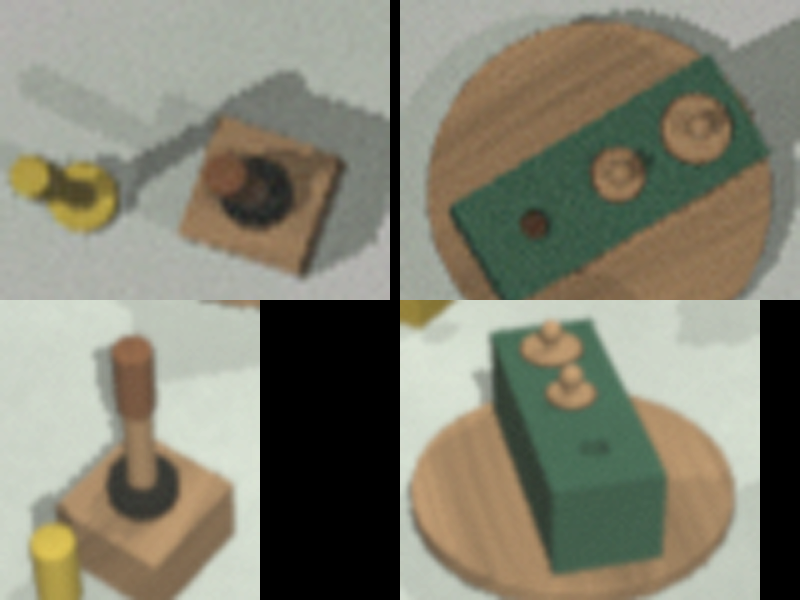

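The enlarged crop shows the dark-collared birch gauge in its stand. In the top picture the collar is at (217.7,192) and the handle top at (213.2,189.3). The yellow one at (184,190) stands outside any stand and is the look-alike. The empty bore is at (297,195) in top and (263.7,166.7) in side. Next I'll triangulate these and check them against the given sizes.

Run:
```python
from h import *
from scipy.optimize import least_squares
t,s=manip.calibration('top'),manip.calibration('side')
def tri(a,b):
    r=least_squares(lambda P:np.r_[proj(t,P)[0]-a,proj(s,P)[0]-b],[.5,0,.1]);return r.x.round(4),r.fun.round(1)
h=tri((213.2,189.3),(223,217));print('handletop',h)
print('collar top',tri((217.7,192),(225.7,251.7)),at(t,(217.7,192),.059),at(s,(225.7,251.7),.059))
b=tri((297,195),(263.7,166.7));print('bore',b)
for e in(.153,.159,.165):print(e,at(t,(213.2,189.3),e))
p=[at(t,(270+(x-400)/5,150+y/5),.1) for x,y in((452,210),(710,55),(770,155))]
print(p,np.linalg.norm(p[1]-p[0]),np.linalg.norm(p[2]-p[1]))
q=[at(t,(175+x/6,160+y/6),.045) for x,y in((222,116),(343,160),(303,276),(180,234))];print(q,np.mean(q,0),[np.linalg.norm(q[i]-q[i-1]) for i in range(4)])
o=manip.get_obs();print(rot(o['tool_rot']).round(3))
for P in([.545,.16,.26],[.526,-.094,.3]):print(tool(o,P))
```

```text
handletop (array([0.5456, 0.1612, 0.1574]), array([-0.3, -1. ,  0.7,  0.1]))
collar top (array([0.546 , 0.1627, 0.0517]), array([-0.2, -0.6,  0.4,  0. ])) [0.5433885  0.16111942 0.059     ] [0.54449223 0.16837616 0.059     ]
bore (array([ 0.5283, -0.0934,  0.1007]), array([-0.1, -0.5,  0.5,  0. ]))
0.153 [0.54304247 0.16105527 0.153     ]
0.159 [0.54244181 0.16010971 0.159     ]
0.165 [0.54184115 0.15916415 0.165     ]
[array([ 0.53676092, -0.0420521 ,  0.1       ]), array([ 0.63248184, -0.20618772,  0.1       ]), array([ 0.56847642, -0.2416823 ,  0.1       ])] 0.19000788883369238 0.0731885164460381
[array([0.58709262, 0.18209963, 0.045     ]), array([0.56167183, 0.11520932, 0.045     ]), array([0.49812424, 0.13744484, 0.045     ]), array([0.52210805, 0.20521237, 0.045     ])] [0.54224918 0.15999154 0.045     ] [np.float64(0.068972405913135), np.float64(0.07155788152498495), np.float64(0.06732543650868096), np.float64(0.07188644114547137)]
[[ 0.952  0.307 -0.001]
 [ 0.307 -0.952  0.001]
 [-0.    -0.001 -1.   ]]
[ 56.78817545 -60.96862865  -3.7310465 ]
[ 47.18678457 -37.38225288  -7.76418072]
```

>>> {"api": "drive_tool", "payload": {
  "targets": [
    {"x": 4,"y": -4.3,"z": -0.5,"wz": -10},
    {"x": 8,"y": -8.6,"z": -1,"wz": -20},
    {"x": 12,"y": -13,"z": -2,"wz": -30},
    {"x": 16,"y": -17.3,"z": -3,"wz": -40},
    {"x": 20,"y": -21.6,"z": -3,"wz": -50},
    {"x": 24,"y": -26,"z": -3,"wz": -60},
    {"x": 28,"y": -30.2,"z": -3,"wz": -70},
    {"x": 32,"y": -34.5,"z": -3,"wz": -80}
  ]
}}

```text
invalid input
```

Run:
```python
from h import *
o=manip.get_obs();print(o['clock'],o['position'],rot(o['tool_rot']).round(3),o['qpos'].round(2))
print(tool(o,[.543,.161,.25]))
```

```text
0.1 [ 0.19152329 -0.59445377  0.22188373] [[ 0.952  0.307 -0.001]
 [ 0.307 -0.952  0.001]
 [-0.    -0.001 -1.   ]] [ 1.19  0.41 -0.01  1.6   0.01  1.13 -0.08]
[ 56.62865649 -61.12369464  -2.73079242]
```

>>> {"api": "drive_tool", "payload": {
  "targets": [
    {"x": 4,"y": -4.3,"z": -0.5,"wx": 0,"wy": 0,"wz": -10,"claw": 100},
    {"x": 8,"y": -8.6,"z": -1,"wx": 0,"wy": 0,"wz": -20,"claw": 100},
    {"x": 12,"y": -13,"z": -2,"wx": 0,"wy": 0,"wz": -30,"claw": 100},
    {"x": 16,"y": -17.3,"z": -3,"wx": 0,"wy": 0,"wz": -40,"claw": 100},
    {"x": 20,"y": -21.6,"z": -3,"wx": 0,"wy": 0,"wz": -50,"claw": 100},
    {"x": 24,"y": -26,"z": -3,"wx": 0,"wy": 0,"wz": -60,"claw": 100},
    {"x": 28,"y": -30.2,"z": -3,"wx": 0,"wy": 0,"wz": -70,"claw": 100},
    {"x": 32,"y": -34.5,"z": -3,"wx": 0,"wy": 0,"wz": -80,"claw": 100}
  ]
}}

```text
clock: 1.1
position: [0.3908, -0.1666, 0.2527]
tool_rot: [0.0, 0.655, 0.756, -0.0]
contact_force: [0.6, -0.6, -0.1]
grip_width: 1.003
finger_force: 0.0
```

Run:
```python
from h import *
o=manip.get_obs();print(o['clock'],o['position'],rot(o['tool_rot']).round(3),o['qpos'].round(2))
print(tool(o,[.543,.161,.25]))
```

```text
1.1 [ 0.39079106 -0.16660905  0.25268381] [[-0.142  0.99   0.   ]
 [ 0.99   0.142 -0.   ]
 [-0.     0.    -1.   ]] [ 0.78  0.07 -0.51  1.98  0.04  1.1   0.4 ]
[30.26292187 19.72598671  0.25602073]
```

>>> {"api": "drive_tool", "payload": {
  "targets": [
    {"x": 5,"y": 3.3,"z": 0,"wx": 0,"wy": 0,"wz": 0,"claw": 100},
    {"x": 10,"y": 6.6,"z": 0,"wx": 0,"wy": 0,"wz": 0,"claw": 100},
    {"x": 15,"y": 9.9,"z": 0,"wx": 0,"wy": 0,"wz": 0,"claw": 100},
    {"x": 20,"y": 13.2,"z": 0,"wx": 0,"wy": 0,"wz": 0,"claw": 100},
    {"x": 25,"y": 16.5,"z": 0,"wx": 0,"wy": 0,"wz": 0,"claw": 100},
    {"x": 30.3,"y": 19.7,"z": 0,"wx": 0,"wy": 0,"wz": 0,"claw": 100},
    {"x": 30.3,"y": 19.7,"z": 0,"wx": 0,"wy": 0,"wz": 0,"claw": 100}
  ]
}}

```text
clock: 1.98
position: [0.5438, 0.1645, 0.2518]
tool_rot: [-0.002, 0.654, 0.756, 0.001]
contact_force: [-0.3, -1.3, 0.3]
grip_width: 1.001
finger_force: 0.0
```

Run:
```python
from h import *
o=manip.get_obs();print(o['clock'],o['position'],rot(o['tool_rot']).round(3),o['qpos'].round(2))
c=manip.calibration('wrist');w=manip.capture('wrist')
print(tool(o,[.543,.161,.119]),c)
for P in([.543,.161,.157],[.543,.161,.059]):
    p=proj(c,P)[0];print(p);cv2.circle(w,tuple(int(round(v)) for v in p),3,(0,0,255),1)
cv2.imwrite('pics/w1.png',w)
```

```text
1.975 [0.54381177 0.16448219 0.25184487] [[-0.144  0.99  -0.002]
 [ 0.99   0.144  0.003]
 [ 0.004 -0.001 -1.   ]] [ 0.18  0.38 -0.73  1.66  0.26  1.2  -0.47]
[-0.37947223 -0.1158995  13.2833738 ] {'fovy': 66.72169339485534, 'cx': 249.43639335194578, 'cy': 194.34940316499805, 'distortion': array([-0.05608125,  0.        ,  0.        ,  0.        ,  0.        ]), 'origin': array([0.53214558, 0.24818697, 0.41386618]), 'attitude': array([ 0.9856833 , -0.15227057, -0.01001972,  0.07170579])}
[248.02401101 201.0895131 ]
[248.54920543 175.74139483]
```

View pics/w1.png

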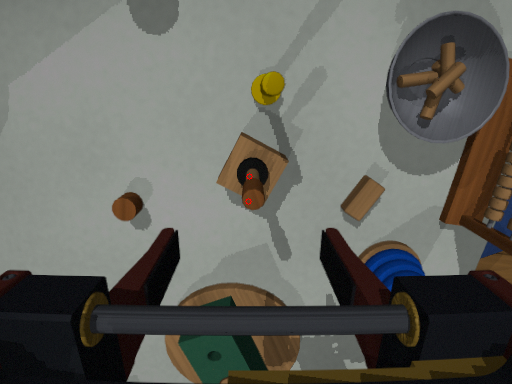

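The wrist view shows the handle top at about (254,200) and the collar centre at about (252.5,172), both slightly right of my projections. I'll refine from a darkened-pixel centroid, descend partway and grasp.

Run:
```python
from h import *
o=manip.get_obs();print(o['position'])
c=manip.calibration('wrist');w=manip.capture('wrist')
print(at(c,(254,200),.1574),at(c,(252.5,172),.059))
k=cv2.convertScaleAbs(cv2.resize(w[120:240,200:310],None,fx=5,fy=5,interpolation=cv2.INTER_CUBIC),alpha=1.6)
cv2.imwrite('pics/w2.png',k)
```

```text
[0.54360145 0.16130739 0.25172534]
[0.5480867  0.15958694 0.1574    ] [0.5469302  0.16281505 0.059     ]
```

View pics/w2.png

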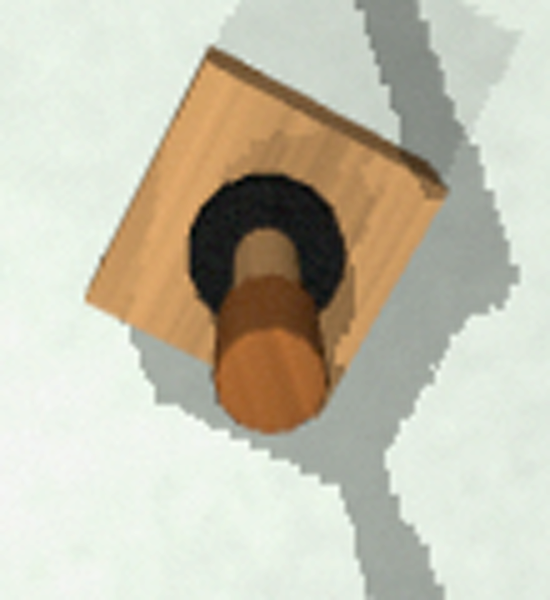

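>>> {"api": "drive_tool", "payload": {
  "targets": [
    {"x": 0,"y": 0.25,"z": 4,"wx": 0,"wy": 0,"wz": 0,"claw": 100},
    {"x": 0,"y": 0.25,"z": 8,"wx": 0,"wy": 0,"wz": 0,"claw": 100},
    {"x": 0,"y": 0.25,"z": 11.5,"wx": 0,"wy": 0,"wz": 0,"claw": 100},
    {"x": 0,"y": 0.25,"z": 13.2,"wx": 0,"wy": 0,"wz": 0,"claw": 100},
    {"x": 0,"y": 0.25,"z": 13.2,"wx": 0,"wy": 0,"wz": 0,"claw": 100},
    {"x": 0,"y": 0.25,"z": 13.2,"wx": 0,"wy": 0,"wz": 0,"claw": 60},
    {"x": 0,"y": 0.25,"z": 13.2,"wx": 0,"wy": 0,"wz": 0,"claw": 40}
  ],
  "newtons": 30
}}

```text
clock: 2.95
position: [0.5474, 0.1593, 0.122]
tool_rot: [0.001, 0.657, 0.754, 0.001]
contact_force: [0.8, -0.3, 0.1]
grip_width: 0.81
finger_force: 0.0
```

Run:
```python
from h import *
o=manip.get_obs();print(o['position'],rot(o['tool_rot']).round(3))
c=manip.calibration('wrist');w=manip.capture('wrist')
o=manip.get_obs()
for P in([.548,.163,.157],[.546,.162,.157]):print(proj(c,P))
T=np.array(o['position'])-rot(o['tool_rot'])[:,2]*.019;print('grasp pt',T,proj(c,T))
k=cv2.convertScaleAbs(cv2.resize(w[100:340,150:370],None,fx=2.5,fy=2.5,interpolation=cv2.INTER_CUBIC),alpha=1.6)
cv2.imwrite('pics/w3.png',k)
```

```text
[0.54738567 0.15928223 0.12199879] [[-0.137  0.991  0.002]
 [ 0.991  0.137  0.   ]
 [ 0.     0.002 -1.   ]]
[[251.34966977 272.06397013]]
[[247.12558018 273.30048617]]
grasp pt [0.54720456 0.1592781  0.1408009 ] [[248.79444539 261.46601464]]
```

View pics/w3.png

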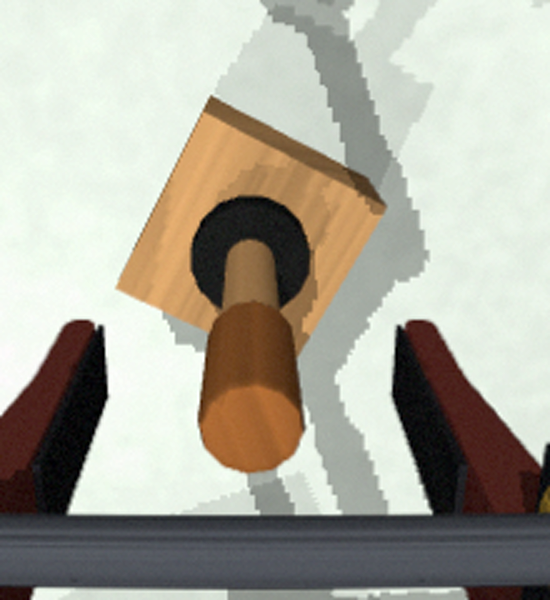

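The handle top is at (250.8,271.2), centred between the fingers and about 3 mm ahead along tool x. I'll shift and close.

>>> {"api": "drive_tool", "payload": {
  "targets": [
    {"x": 0.3,"y": 0,"z": 0.2,"wx": 0,"wy": 0,"wz": 0,"claw": 50},
    {"x": 0.3,"y": 0,"z": 0.2,"wx": 0,"wy": 0,"wz": 0,"claw": 35},
    {"x": 0.3,"y": 0,"z": 0.2,"wx": 0,"wy": 0,"wz": 0,"claw": 20},
    {"x": 0.3,"y": 0,"z": 0.2,"wx": 0,"wy": 0,"wz": 0,"claw": 10},
    {"x": 0.3,"y": 0,"z": 0.2,"wx": 0,"wy": 0,"wz": 0,"claw": 10},
    {"x": 0.3,"y": 0,"z": 0.2,"wx": 0,"wy": 0,"wz": 0,"claw": 10}
  ],
  "newtons": 40
}}

```text
clock: 3.75
position: [0.5461, 0.162, 0.1185]
tool_rot: [-0.0, 0.657, 0.754, -0.0]
contact_force: [-0.3, 0.2, -1.3]
grip_width: 0.245
finger_force: 40.0
```

>>> {"api": "drive_tool", "payload": {
  "targets": [
    {"x": 0,"y": 0,"z": -2,"wx": 0,"wy": 0,"wz": 0,"claw": 10},
    {"x": 0,"y": 0,"z": -6,"wx": 0,"wy": 0,"wz": 0,"claw": 10},
    {"x": 0,"y": 0,"z": -10,"wx": 0,"wy": 0,"wz": 0,"claw": 10},
    {"x": 0,"y": 0,"z": -14,"wx": 0,"wy": 0,"wz": 0,"claw": 10},
    {"x": 0,"y": 0,"z": -14,"wx": 0,"wy": 0,"wz": 0,"claw": 10}
  ]
}}

```text
clock: 4.38
position: [0.5476, 0.1633, 0.2632]
tool_rot: [0.002, 0.657, 0.754, 0.003]
contact_force: [0.4, 0.2, -0.8]
grip_width: 0.243
finger_force: 40.0
```

Run:
```python
from h import *
o=manip.get_obs();print(o['clock'],o['position'],rot(o['tool_rot']).round(3),o['contact_force'])
print(tool(o,[.5278,-.0935,.26]))
```

```text
4.375 [0.54764727 0.16327336 0.26324751] [[-0.137  0.991  0.007]
 [ 0.991  0.137  0.002]
 [ 0.001  0.007 -1.   ]] [ 0.42855283  0.15823465 -0.84769506]
[-25.16330064  -5.48709006   0.26519317]
```

>>> {"api": "drive_tool", "payload": {
  "targets": [
    {"x": -5,"y": -1,"z": 0,"wx": 0,"wy": 0,"wz": 0,"claw": 10},
    {"x": -10,"y": -2,"z": 0,"wx": 0,"wy": 0,"wz": 0,"claw": 10},
    {"x": -15,"y": -3,"z": 0,"wx": 0,"wy": 0,"wz": 0,"claw": 10},
    {"x": -20,"y": -4,"z": 0,"wx": 0,"wy": 0,"wz": 0,"claw": 10},
    {"x": -25,"y": -5,"z": 0,"wx": 0,"wy": 0,"wz": 0,"claw": 10},
    {"x": -30,"y": -5.5,"z": 0,"wx": 0,"wy": 0,"wz": 0,"claw": 10},
    {"x": -30,"y": -5.5,"z": 0,"wx": 0,"wy": 0,"wz": 0,"claw": 10},
    {"x": -30,"y": -5.5,"z": 0,"wx": 0,"wy": 0,"wz": 0,"claw": 10}
  ]
}}

```text
clock: 5.38
position: [0.5325, -0.1417, 0.2585]
tool_rot: [-0.001, 0.657, 0.754, 0.0]
contact_force: [-0.0, -0.0, -1.2]
grip_width: 0.244
finger_force: 40.0
```

Run:
```python
from h import *
manip.capture('top')
o=manip.get_obs();c=manip.calibration('wrist');w=manip.capture('wrist');s=manip.capture('side');t=manip.calibration('top')
print(o['clock'],o['position'],rot(o['tool_rot']).round(3),o['contact_force'])
print(proj(c,[.5278,-.0935,.1]))
g=o['position']-rot(o['tool_rot'])[:,2]*.019; tip=g+rot(o['tool_rot'])[:,2]*.115
cs=manip.calibration('side')
print(proj(cs,[g,tip]),proj(c,[g]))
cv2.imwrite('pics/w4r.png',w);cv2.imwrite('pics/s4r.png',s)
f=lambda i,k:cv2.convertScaleAbs(cv2.resize(i,None,fx=k,fy=k,interpolation=cv2.INTER_CUBIC),alpha=1.6)
k=np.zeros((600,800,3),np.uint8)
a=f(w[100:340,150:350],2);k[:480,:400]=a;b=f(s[80:230,220:320],4);k[:600,400:]=b
cv2.imwrite('pics/w4.png',k)
```

```text
5.425 [ 0.5326507  -0.14106213  0.25856725] [[-0.139  0.99  -0.   ]
 [ 0.99   0.139  0.001]
 [ 0.001 -0.    -1.   ]] [-0.09526864  0.44824832 -0.64224321]
[[251.05843077 137.28028947]]
[[268.52508979  95.46483408]
 [267.56308765 136.56192719]] [[249.01179021 261.63552915]]
```

View pics/w4.png

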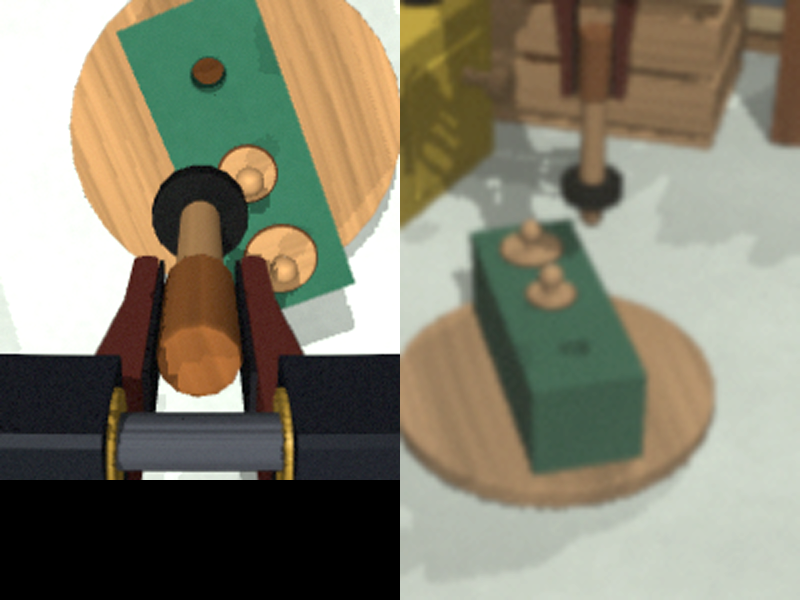

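The wrist view shows the bore mouth at (254,136), the collar-top centre at (250,206) and the handle top at (250,281). The gauge hangs straight. I'll work out the relative shift using the same camera for all three.

Run:
```python
from h import *
o=manip.get_obs();c=manip.calibration('wrist');p=np.array(o['position']);A=rot(o['tool_rot'])
tz=p[2]+.019-.115
b=at(c,(254,136),.1);h=at(c,(250,281),tz+.134);k=at(c,(250,206),tz+.0216+.014)
print(p,tz,b,h,k)
for n,q in(('tcp',p),('handle',h),('collar',k)):print(n,(A.T@(b-q)*100).round(2))
```

```text
[ 0.53285078 -0.14085102  0.25873284] 0.1627328373428224 [ 0.53096267 -0.0915734   0.1       ] [ 0.53330955 -0.1404243   0.29673284] [ 0.53288454 -0.13678841  0.19833284]
tcp [ 4.9   0.5  15.88]
handle [ 4.86  0.45 19.68]
collar [4.5  0.44 9.84]
```

>>> {"api": "drive_tool", "payload": {
  "targets": [
    {"x": 2.5,"y": 0.25,"z": 0,"wx": 0,"wy": 0,"wz": 0,"claw": 10},
    {"x": 4.7,"y": 0.45,"z": 0,"wx": 0,"wy": 0,"wz": 0,"claw": 10},
    {"x": 4.7,"y": 0.45,"z": 2,"wx": 0,"wy": 0,"wz": 0,"claw": 10},
    {"x": 4.7,"y": 0.45,"z": 4.6,"wx": 0,"wy": 0,"wz": 0,"claw": 10},
    {"x": 4.7,"y": 0.45,"z": 4.6,"wx": 0,"wy": 0,"wz": 0,"claw": 10},
    {"x": 4.7,"y": 0.45,"z": 4.6,"wx": 0,"wy": 0,"wz": 0,"claw": 10}
  ]
}}

```text
clock: 6.28
position: [0.5313, -0.0947, 0.2135]
tool_rot: [0.0, 0.657, 0.754, 0.0]
contact_force: [0.9, 0.3, -0.4]
grip_width: 0.246
finger_force: 40.0
```

Run:
```python
from h import *
w=manip.capture('wrist')
o=manip.get_obs();c=manip.calibration('wrist');w=manip.capture('wrist');s=manip.capture('side')
p=np.array(o['position']);A=rot(o['tool_rot']);print(p,A.round(3),o['contact_force'])
print((A.T@([.53096,-.09157,.1]-p)*100).round(2))
f=lambda i,k:cv2.convertScaleAbs(cv2.resize(i,None,fx=k,fy=k,interpolation=cv2.INTER_CUBIC),alpha=1.6)
k=np.zeros((600,800,3),np.uint8)
a=f(w[100:340,150:350],2);k[:480,:400]=a;b=f(s[100:200,235:301],6);k[:600,400:796]=b
cv2.imwrite('pics/w5.png',k)
cs=manip.calibration('side')
tip=p+A[:,2]*.096;print(proj(cs,[tip,[.53096,-.09157,.1],[.5278,-.0935,.1]]))
```

```text
[ 0.53144776 -0.09497147  0.21378294] [[-0.138  0.99   0.001]
 [ 0.99   0.138 -0.   ]
 [-0.     0.001 -1.   ]] [ 0.73486321  0.31695465 -0.80124771]
[ 0.35 -0.02 11.38]
[[263.15253669 160.85499276]
 [262.9634679  167.19435611]
 [264.33361165 166.95907927]]
```

View pics/w5.png

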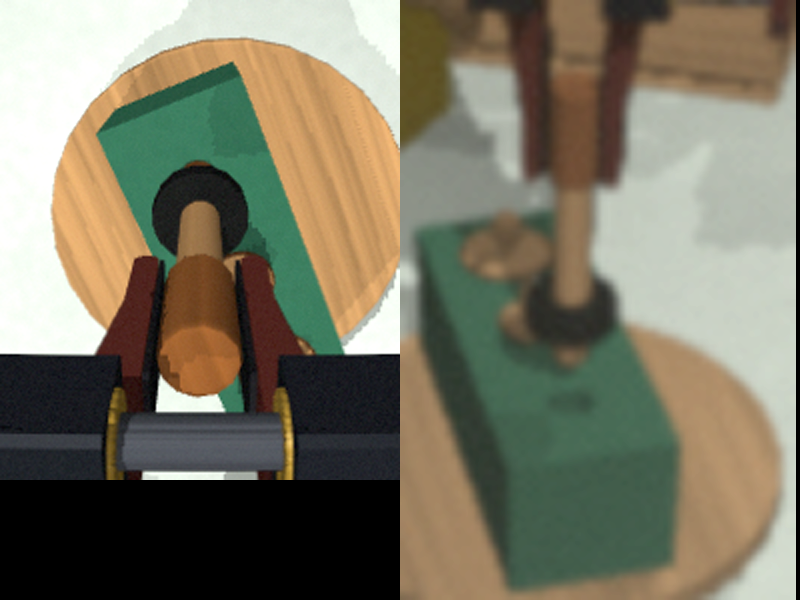

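The side view shows the tip at (262.8,160.3) above the bore at (263.7,166.8), about 2 mm off in x. Cross-checking the cameras gives a shift of tool x +0.25 and y −0.15. That is well inside the taper's catch, so I'll descend gently.

>>> {"api": "drive_tool", "payload": {
  "targets": [
    {"x": 0.25,"y": -0.15,"z": 0,"wx": 0,"wy": 0,"wz": 0,"claw": 10},
    {"x": 0.25,"y": -0.15,"z": 0.8,"wx": 0,"wy": 0,"wz": 0,"claw": 10},
    {"x": 0.25,"y": -0.15,"z": 1.4,"wx": 0,"wy": 0,"wz": 0,"claw": 10},
    {"x": 0.25,"y": -0.15,"z": 1.8,"wx": 0,"wy": 0,"wz": 0,"claw": 10},
    {"x": 0.25,"y": -0.15,"z": 2.1,"wx": 0,"wy": 0,"wz": 0,"claw": 10},
    {"x": 0.25,"y": -0.15,"z": 2.3,"wx": 0,"wy": 0,"wz": 0,"claw": 10},
    {"x": 0.25,"y": -0.15,"z": 2.3,"wx": 0,"wy": 0,"wz": 0,"claw": 10}
  ]
}}

```text
clock: 7.3
position: [0.529, -0.0932, 0.1896]
tool_rot: [0.0, 0.657, 0.754, 0.0]
contact_force: [0.4, -0.2, -1.0]
grip_width: 0.242
finger_force: 40.0
```

>>> {"api": "drive_tool", "payload": {
  "targets": [
    {"x": 0,"y": 0,"z": 0.25,"wx": 0,"wy": 0,"wz": 0,"claw": 10},
    {"x": 0,"y": 0,"z": 0.5,"wx": 0,"wy": 0,"wz": 0,"claw": 10},
    {"x": 0,"y": 0,"z": 0.7,"wx": 0,"wy": 0,"wz": 0,"claw": 10},
    {"x": 0,"y": 0,"z": 0.9,"wx": 0,"wy": 0,"wz": 0,"claw": 10},
    {"x": 0,"y": 0,"z": 0.9,"wx": 0,"wy": 0,"wz": 0,"claw": 10}
  ]
}}

```text
clock: 7.92
position: [0.5293, -0.0933, 0.1806]
tool_rot: [0.0, 0.657, 0.754, 0.0]
contact_force: [3.5, -1.1, -2.1]
grip_width: 0.245
finger_force: 40.0
```

>>> {"api": "drive_tool", "payload": {
  "targets": [
    {"x": -0.03,"y": 0.1,"z": 0,"wx": 0,"wy": 0,"wz": 0,"claw": 10},
    {"x": -0.03,"y": 0.1,"z": 0.2,"wx": 0,"wy": 0,"wz": 0,"claw": 10},
    {"x": -0.03,"y": 0.1,"z": 0.4,"wx": 0,"wy": 0,"wz": 0,"claw": 10},
    {"x": -0.03,"y": 0.1,"z": 0.4,"wx": 0,"wy": 0,"wz": 0,"claw": 10}
  ]
}}

```text
clock: 8.43
position: [0.5298, -0.0933, 0.1764]
tool_rot: [-0.0, 0.657, 0.754, -0.0]
contact_force: [0.6, -0.3, -1.8]
grip_width: 0.243
finger_force: 40.0
```

Lateral force is gone. I'll continue down until the collar lands and watch for the force step.

>>> {"api": "drive_tool", "payload": {
  "targets": [
    {"x": 0,"y": 0,"z": 0.2,"wx": 0,"wy": 0,"wz": 0,"claw": 10},
    {"x": 0,"y": 0,"z": 0.4,"wx": 0,"wy": 0,"wz": 0,"claw": 10},
    {"x": 0,"y": 0,"z": 0.6,"wx": 0,"wy": 0,"wz": 0,"claw": 10},
    {"x": 0,"y": 0,"z": 0.6,"wx": 0,"wy": 0,"wz": 0,"claw": 10}
  ]
}}

```text
clock: 8.93
position: [0.5299, -0.0933, 0.1707]
tool_rot: [-0.0, 0.657, 0.754, -0.0]
contact_force: [-0.4, -0.3, 3.1]
grip_width: 0.245
finger_force: 40.0
```

>>> {"api": "drive_tool", "payload": {
  "targets": [
    {"x": 0,"y": 0,"z": 0.2,"wx": 0,"wy": 0,"wz": 0,"claw": 10},
    {"x": 0,"y": 0,"z": 0.4,"wx": 0,"wy": 0,"wz": 0,"claw": 10},
    {"x": 0,"y": 0,"z": 0.55,"wx": 0,"wy": 0,"wz": 0,"claw": 10},
    {"x": 0,"y": 0,"z": 0.55,"wx": 0,"wy": 0,"wz": 0,"claw": 10}
  ]
}}

```text
clock: 9.43
position: [0.53, -0.0933, 0.1651]
tool_rot: [-0.0, 0.657, 0.754, 0.0]
contact_force: [-0.5, 0.5, 2.5]
grip_width: 0.243
finger_force: 40.0
```

>>> {"api": "drive_tool", "payload": {
  "targets": [
    {"x": 0,"y": 0,"z": 0.06,"wx": 0,"wy": 0,"wz": 0,"claw": 10},
    {"x": 0,"y": 0,"z": 0.12,"wx": 0,"wy": 0,"wz": 0,"claw": 10},
    {"x": 0,"y": 0,"z": 0.18,"wx": 0,"wy": 0,"wz": 0,"claw": 10},
    {"x": 0,"y": 0,"z": 0.2,"wx": 0,"wy": 0,"wz": 0,"claw": 10}
  ]
}}

```text
clock: 9.93
position: [0.53, -0.0933, 0.1632]
tool_rot: [0.0, 0.657, 0.754, 0.0]
contact_force: [-1.2, -0.3, 4.4]
grip_width: 0.243
finger_force: 40.0
```

>>> {"api": "drive_tool", "payload": {
  "targets": [
    {"x": 0,"y": 0,"z": 0.06,"wx": 0,"wy": 0,"wz": 0,"claw": 10},
    {"x": 0,"y": 0,"z": 0.12,"wx": 0,"wy": 0,"wz": 0,"claw": 10},
    {"x": 0,"y": 0,"z": 0.18,"wx": 0,"wy": 0,"wz": 0,"claw": 10},
    {"x": 0,"y": 0,"z": 0.2,"wx": 0,"wy": 0,"wz": 0,"claw": 10}
  ]
}}

```text
clock: 10.42
position: [0.53, -0.0933, 0.1612]
tool_rot: [0.0, 0.657, 0.754, -0.0]
contact_force: [-0.3, -0.3, 4.4]
grip_width: 0.245
finger_force: 40.0
```

>>> {"api": "drive_tool", "payload": {
  "targets": [
    {"x": 0,"y": 0,"z": 0.06,"wx": 0,"wy": 0,"wz": 0,"claw": 10},
    {"x": 0,"y": 0,"z": 0.12,"wx": 0,"wy": 0,"wz": 0,"claw": 10},
    {"x": 0,"y": 0,"z": 0.18,"wx": 0,"wy": 0,"wz": 0,"claw": 10},
    {"x": 0,"y": 0,"z": 0.2,"wx": 0,"wy": 0,"wz": 0,"claw": 10}
  ]
}}

```text
clock: 10.92
position: [0.53, -0.0933, 0.1592]
tool_rot: [0.0, 0.657, 0.754, 0.0]
contact_force: [-1.2, -0.0, 5.7]
grip_width: 0.243
finger_force: 40.0
```

>>> {"api": "drive_tool", "payload": {
  "targets": [
    {"x": 0,"y": 0,"z": 0.06,"wx": 0,"wy": 0,"wz": 0,"claw": 10},
    {"x": 0,"y": 0,"z": 0.12,"wx": 0,"wy": 0,"wz": 0,"claw": 10},
    {"x": 0,"y": 0,"z": 0.18,"wx": 0,"wy": 0,"wz": 0,"claw": 10},
    {"x": 0,"y": 0,"z": 0.2,"wx": 0,"wy": 0,"wz": 0,"claw": 10}
  ]
}}

```text
clock: 11.42
position: [0.5301, -0.0934, 0.1572]
tool_rot: [0.0, 0.657, 0.754, 0.0]
contact_force: [-0.1, -0.3, 4.9]
grip_width: 0.244
finger_force: 40.0
```

>>> {"api": "drive_tool", "payload": {
  "targets": [
    {"x": 0,"y": 0,"z": 0.06,"wx": 0,"wy": 0,"wz": 0,"claw": 10},
    {"x": 0,"y": 0,"z": 0.12,"wx": 0,"wy": 0,"wz": 0,"claw": 10},
    {"x": 0,"y": 0,"z": 0.18,"wx": 0,"wy": 0,"wz": 0,"claw": 10},
    {"x": 0,"y": 0,"z": 0.2,"wx": 0,"wy": 0,"wz": 0,"claw": 10}
  ]
}}

```text
clock: 11.92
position: [0.5303, -0.0934, 0.1563]
tool_rot: [0.0, 0.657, 0.754, -0.0]
contact_force: [-4.4, 0.3, 15.5]
grip_width: 0.247
finger_force: 40.0
```

The force stepped from 5 to 15.5 N and motion stopped, so the rod is on the bottom at a depth of about 40 mm. I'll hold for a second.

>>> {"api": "drive_tool", "payload": {
  "targets": [
    {"x": 0,"y": 0,"z": 0,"wx": 0,"wy": 0,"wz": 0,"claw": 10},
    {"x": 0,"y": 0,"z": 0,"wx": 0,"wy": 0,"wz": 0,"claw": 10},
    {"x": 0,"y": 0,"z": 0,"wx": 0,"wy": 0,"wz": 0,"claw": 10},
    {"x": 0,"y": 0,"z": 0,"wx": 0,"wy": 0,"wz": 0,"claw": 10},
    {"x": 0,"y": 0,"z": 0,"wx": 0,"wy": 0,"wz": 0,"claw": 10},
    {"x": 0,"y": 0,"z": 0,"wx": 0,"wy": 0,"wz": 0,"claw": 10},
    {"x": 0,"y": 0,"z": 0,"wx": 0,"wy": 0,"wz": 0,"claw": 10},
    {"x": 0,"y": 0,"z": 0,"wx": 0,"wy": 0,"wz": 0,"claw": 10}
  ]
}}

```text
clock: 12.92
position: [0.5302, -0.0933, 0.1563]
tool_rot: [0.0, 0.657, 0.754, -0.0]
contact_force: [-3.1, -0.2, 14.1]
grip_width: 0.243
finger_force: 40.0
```

>>> {"api": "drive_tool", "payload": {
  "targets": [
    {"x": 0,"y": 0,"z": -0.06,"wx": 0,"wy": 0,"wz": 0,"claw": 10},
    {"x": 0,"y": 0,"z": -0.06,"wx": 0,"wy": 0,"wz": 0,"claw": 30},
    {"x": 0,"y": 0,"z": -0.06,"wx": 0,"wy": 0,"wz": 0,"claw": 45},
    {"x": 0,"y": 0,"z": -0.06,"wx": 0,"wy": 0,"wz": 0,"claw": 60},
    {"x": 0,"y": 0,"z": -0.06,"wx": 0,"wy": 0,"wz": 0,"claw": 70},
    {"x": 0,"y": 0,"z": -0.06,"wx": 0,"wy": 0,"wz": 0,"claw": 70}
  ]
}}

```text
clock: 13.68
position: [0.53, -0.0933, 0.1556]
tool_rot: [-0.0, 0.657, 0.754, -0.0]
contact_force: [1.0, -0.5, -0.0]
grip_width: 0.686
finger_force: 0.0
```

>>> {"api": "drive_tool", "payload": {
  "targets": [
    {"x": 0,"y": 0,"z": -2,"wx": 0,"wy": 0,"wz": 0,"claw": 70},
    {"x": 0,"y": 0,"z": -5,"wx": 0,"wy": 0,"wz": 0,"claw": 70},
    {"x": 0,"y": 0,"z": -9,"wx": 0,"wy": 0,"wz": 0,"claw": 70},
    {"x": -3,"y": 0,"z": -13,"wx": 0,"wy": 0,"wz": 0,"claw": 70},
    {"x": -8,"y": 0,"z": -14,"wx": 0,"wy": 0,"wz": 0,"claw": 70},
    {"x": -8,"y": 0,"z": -14,"wx": 0,"wy": 0,"wz": 0,"claw": 70}
  ]
}}

```text
clock: 14.42
position: [0.541, -0.1773, 0.2962]
tool_rot: [0.001, 0.659, 0.752, -0.0]
contact_force: [0.3, -0.1, -0.3]
grip_width: 0.698
finger_force: 0.0
```

Run:
```python
from h import *
o=manip.get_obs();w=manip.capture('wrist');s=manip.capture('side')
print(o['clock'],o['position'],o['contact_force'])
f=lambda i,k:cv2.convertScaleAbs(cv2.resize(i,None,fx=k,fy=k,interpolation=cv2.INTER_CUBIC),alpha=1.6)
k=np.zeros((600,800,3),np.uint8)
a=f(w[:300,140:340],2);k[:600,:400]=a;b=f(s[100:200,235:301],6);k[:600,400:796]=b
cv2.imwrite('pics/w6.png',k)
cs=manip.calibration('side')
for d in(.036,.040,.044):print(d,proj(cs,[.5302,-.0933,.1-d+.134]),proj(cs,[.5302,-.0933,.1-d+.09]))
```

```text
14.425 [ 0.54103144 -0.17728118  0.29621409] [ 0.26816493 -0.14424086 -0.28277057]
0.036 [[263.93948556 134.5914302 ]] [[263.69721242 149.62335628]]
0.04 [[263.91686419 135.99721606]] [[263.67588386 150.94417758]]
0.044 [[263.89436486 137.39495957]] [[263.6546676  152.25764274]]
```

View pics/w6.png

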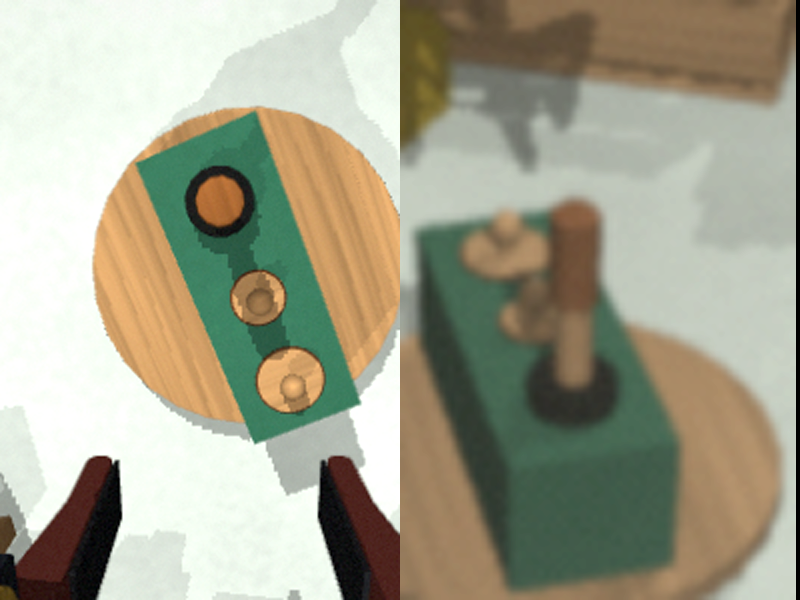

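The gauge stands upright in the bore. The handle top is at side (264,135), the collar lies flat on the block, and the image agrees with a depth of about 40 mm. The gripper is clear, so I'll hand in.

```bash
python3 -c "
from plant import manip
print(manip.sign_off())"
```

```text
the job is handed in; nothing more can be done
None
```

The job is handed in: the gauge stands free in the puzzle's bore, rod on the bottom (about 40 mm deep), collar down on the block, after a hold of about 1 s at roughly 15 N with no reading above 15.5 N.

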